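# Close the drilling jig and lock its stop with the spring pin

### The job

Close the drilling jig on its wooden block. Pull up the spring pin of the sliding stop, turn its knob counterclockwise until the pin rests in its notch and stays out by itself when you let go, push the stop fully home so that it carries the block up against the end fence, then turn the knob back and let the pin spring fully down into its hole. Keep the block upright and leave the other things on the table where they are.

Things in the scene. Friction and masses are not known exactly. Their poses are not given: they have to be found in the camera images.
- drill_jig: the jig, fixed: plywood board 110 x 320 x 12 mm with a 44 mm wide steel strip (top z = 22 mm) with three 13 mm index holes at y = -60, -25, +10 mm. Origin: centre of its underside, on the table; y runs along the strip to the end fence, x across, z up. Fence 80 mm wide, 68 mm high, face at y = 110 mm. Two cheeks 33 mm apart, y = 35 to 110, top z = 34 mm, guide the block.
- stop_slide (a joint): travel of the aluminium stop along the jig's y, m: starts about 0, locked by the pin in the first hole; 0.070 = pin centred over the third hole, nearest the fence; pushed home it stops at about 0.0715, against the block at the fence (end of travel 0.072). The pin drops in within 2.5 mm of a hole's centre. Friction 1.5 N once the pin is out.
- pin_lift (a joint): height of the spring pin, m: 0 = fully down in a hole, about 0.010 = tip riding on the strip between holes, 0.014 = resting in the rest notch; it must be over 0.018 to be turned between slot and notch (past the sleeve's rim), 0.028 = end of travel; pull to about 0.023. The spring pulls down with 4 N at 0, 8 N at 0.02.
- pin_turn (a joint): angle of the knob, rad, counterclockwise from above: 0 = over the deep slot, the pin can go fully down; 1.30 = over the 3.5 mm deep rest notch, where it stays up; range -0.03 to 1.42. It drops into either within about 0.12 rad. It must first be lifted clear (see pin_lift), both ways; it stays where it is turned.
- knob_grip (a point): grip point of the pin's black knob, on its vertical axis, z = 84 mm with the pin down: a bar 13 mm thick, 40 long, from z = 68 to 96 mm, with a lip 17 x 44 x 4 mm on top (to 99 mm). The bar lies along this point's y (the jig's y at pin_turn = 0); the point moves with it. Keep fingertips above the sleeve under it: 28 mm across, top z = 58 mm. At stop_slide 0 it is at jig x = 0, y = -60 mm.
- push_face (a point): middle of the back of the stop's push plate, at z = 55 mm: an upright plate 56 mm wide (x), 8 mm thick, z 23 to 69 mm, its free face toward the jig's -y, 64 mm behind the pin's axis. Push it along the jig's +y.
- jaw_face (a point): the front face of the stop's steel jaw (28 mm wide, z up to 55 mm), which pushes the block; at jig y = 4.5 mm plus stop_slide.
- wood_block: the loose painted wooden block standing on the strip between jaw and fence, 28 x 34 x 49 mm (34 mm along the strip), 49 mm high. Origin: centre of its underside.
- hex_bolt: bystander: a bolt 64 mm long, lying beside the jig
- pvc_tape: bystander: a black tape roll, 66 mm across, 18 mm high, beside the jig
- dowel: bystander: a wooden dowel 12 x 130 mm, behind the jig
- screwdriver_flat: bystander: a screwdriver 200 mm long, left of the jig
- sanding_block: bystander: a cork sanding block 60 x 100 x 31 mm, far left

How it is judged:
On the way, in this order (a step that is already met when the one before it is completed fails the run):
1. the pin is parked in its rest notch, out of its hole and let go, before the stop has moved (value of joint pin_lift between 0.012 and 0.0165 m and value of joint pin_turn above 1.05 rad and contact force between pin_turn and the fingers below 0.1 N and value of joint stop_slide below 0.02 m), for 0.2 s.
2. the stop is pushed home with the pin still parked, the block against the fence (value of joint pin_lift above 0.012 m and value of joint pin_turn above 1.05 rad and value of joint stop_slide above 0.066 m and y of wood_block in the frame of drill_jig above 0.088 m), for 0.2 s.
At the end, for the whole second after the job is handed in: the spring pin is fully down (within 2 mm) in the hole nearest the fence with its knob turned back (within 0.3 rad), the stop within 4 mm of its home position, the block upright on the strip within 5 mm of the end fence, at rest (value of joint pin_lift below 0.002 m and value of joint pin_turn below 0.3 rad and value of joint stop_slide above 0.066 m and y of wood_block in the frame of drill_jig between 0.088 and 0.096 m and z of wood_block in the frame of drill_jig below 0.026 m and angle between wood_block's own z axis and vertical below 0.1 rad and linear speed of wood_block below 0.02 m/s); the robot touches nothing.
It fails at once if the block is tipped over or lifted out of the jig (angle between wood_block's own z axis and vertical above 0.5 rad or z of wood_block in the frame of drill_jig above 0.045 m).
It fails at once if a bystander is shoved more than 30 mm (distance of any of hex_bolt, pvc_tape, dowel, screwdriver_flat, sanding_block from where it was at the start of the episode above 0.03 m).
It also fails if it takes over 61 s, if anything falls off the work surface, if the arm or the gripper's body presses on something with over 40 N, if the wrist force passes 120 N, or if a joint passes its speed limit or range.

### The arm

A 6-joint arm with a two-finger parallel gripper is mounted at the origin on a cart in front of the work surface, level with it; the furniture and walls round the work are solid. World frame = base frame: x ahead of the robot, y to its left, z up, the work surface at z = 0. Lengths are in m, angles in rad, forces in N, time in s.
With the tool pointing down it reaches from about 0.25 to 0.775 m from the base axis. Payload 4 kg.
Tool frame: the origin (TCP) lies at the very end of the fingers, on their centre line; the grasp point (between the pads) lies 19 mm behind it; z points along the fingers, y is the line along which they close (so a half turn about z gives the same grasp; the last joint's range is limited). The gripper opens to 94 mm and grips with 3 to 60 N. Pads are 16 mm wide; open, the fingers measure 119 mm over their backs; the gripper's body (75 mm by 177 mm) begins 78 mm behind the grasp point.
Start: joints at [1.12, 0.087, 1.371, -0, 1.684, -0.103], TCP at [0.187, 0.517, 0.206] pointing down, gripper open.
Joint ranges: [-3.1, 3.1], [-0.76, 2.03], [0.27, 2.55], [-1.08, 4.22], [0.17, 2.65], [-2.57, 2.57]. Speed limits (rad/s): [2.79, 2.79, 3.14, 3.14, 3.14, 3.14].

### API

Orientations are given as a 3x3 rotation matrix whose columns are the frame's x, y, z axes.
In Python, from cell import bot, snapshot, camera_params, find_in, regions_of, pinpoint gives the robot as it stands.
- The arm moves only by the shell command python3 -m inch 'ROWS' [FORCE]. ROWS is JSON, one flat list of numbers, 7 for each row, row after row: the shift along the world's x, y, z as a fraction of full scale, then the turn, a rotation vector about the world's x, y, z as a fraction of full scale, then the gripper's target within -1 to 1 (shut at 1, half-way at 0, fully open at -1). A call has 1 to 8 rows; each row shifts and turns the commanded pose from where the row before left it; what a row does not reach is not made up. Full scale, the value 1, is 0.06 m for a shift and 10 degrees for a turn. A row lasts 1/8 s, in which the tool goes at most 62.5 mm and 10.7 degrees, less where a joint would pass 70% of its speed; a pose out of reach is approached as far as the arm can. A call with a number of a shift or a turn outside -1 to 1 is refused whole. A call with a gripper value outside its range is refused whole. The fingers move at their own pace and stop on an object; FORCE is the grip in N (left out, the last holds). Time passes only in rows, so rows that do not move let the fingers close. It gives the time, the measured TCP pose, the force, the opening and the grip force at its end, in the units of the state.
- bot.read_state(): the state, without advancing time (a new reading comes with each control period).
- snapshot(name): name is "scene" or "top"; returns the picture (420x560x3 uint8, blue, green, red); there is no depth.
- camera_params(name): a dict with "mtx" (3x3 intrinsics, pixels), "origin" and "attitude" of the camera in the world. Camera axes: x right, y up, looking along -z (the intrinsics and any distortion apply to the point x, -y, -z); pixel columns grow to the right and rows downward; lengths in m; the calibration is good to about 2 mm. A picture is of the moment at which its call begins. camera_params takes no time and is no camera call.
- bot.job_done(): hands the job in; it is judged then, once.
Trained networks look in the newest picture that a camera, given by its name, has taken for a name from the list of things; names that differ only in an ending like _2 or _b are one class to them, and where a whole thing is asked for, a point or a joint stands for the part that bears it (a point fixed in the world has none). Each returns a list of dicts, best first, with "conf" (0 to 1); they miss things now and then, are a little off and sometimes report something else, mostly with a low value. They report only what shows in the picture. A call takes as long as a camera call.
- find_in(camera, target): "bbox" ([centre column, centre row, width, height] in pixels, round what is visible of it).
- regions_of(camera, target): "pixels" (420x560 bool, what is visible of it) and "bbox" ([centre column, centre row, width, height] in pixels, round what is visible of it).
- pinpoint(camera, target): "point" ([column, row] in pixels: a listed point, or the origin of a listed thing).
The state is a dict: "t": time; "joint_positions": joint angles; "joint_velocities": joint speeds; "joint_torque": joint torques, N m; "tool_pos": TCP position; "ee_rot": TCP orientation; "wrist_force": force on the tool from outside, world axes, zero at the start; "torque": the same for the moment, N m; "width": opening from 0.0 (shut) to 1.0 (fully open); "gripper_force": force on a finger pad.
Only numpy, scipy, OpenCV 4.12 (cv2) and the standard library are available. Lean on these libraries where they do the work, as an engineer would, in place of code of your own. Each camera call takes 0.05 s, during which the arm holds its last target. There are 200 camera calls.

## Working session

There is one attempt and no reset: what is moved stays moved. The work goes in short steps, Python scripts to look and compute and a shell command to move; the robot and the scene stay as the last step left them, time stands still between calls to the robot, and variables do not carry over. Pictures are saved under pics/ and viewed, at most 12 in all, crops included, and the job is handed in when it is done.

```bash
ls; mkdir -p pics
cat > h.py <<'E'
import numpy as np, cv2
from cell import bot, snapshot, camera_params, find_in, regions_of, pinpoint
def ray(cam,px):
    p=camera_params(cam); K=np.array(p["mtx"]); o=np.array(p["origin"]); R=np.array(p["attitude"])
    d=np.linalg.inv(K)@[px[0],px[1],1]; return o, R@np.array([d[0],-d[1],-d[2]])
def atz(cam,px,z):
    o,d=ray(cam,px); return o+d*(z-o[2])/d[2]
def proj(cam,P):
    p=camera_params(cam); K=np.array(p["mtx"]); c=np.array(p["attitude"]).T@(np.array(P)-p["origin"])
    q=K@[c[0],-c[1],-c[2]]; return q[:2]/q[2]
E
python3 - <<'E'
from h import *
print({k:v for k,v in camera_params("top").items()})
ims=[snapshot(c) for c in("scene","top")]
for c,i in zip(("scene","top"),ims): cv2.imwrite(f"pics/{c}0.png",i)
Z=dict(drill_jig=0,knob_grip=.084,push_face=.055,jaw_face=.05,wood_block=.022)
for t,z in Z.items():
  for c in("scene","top"):
    r=pinpoint(c,t)
    for q in r[:2]: print(t,c,round(q["conf"],2),np.round(q["point"],1),atz(c,q["point"],z).round(4))
print(bot.read_state()["t"])
E
```

```text
pics
{'mtx': array([[424.71900831,   0.        , 280.90744665],
       [  0.        , 424.71900831, 210.68581811],
       [  0.        ,   0.        ,   1.        ]]), 'origin': array([0.42061101, 0.12928666, 1.12489811]), 'attitude': array([[-0.00136684,  0.98552679, -0.16951424],
       [-0.99987512,  0.00132192,  0.01574763],
       [ 0.0157438 ,  0.1695146 ,  0.98540192]])}
drill_jig scene 0.91 [289.7 255.8] [0.5642 0.0689 0.    ]
drill_jig top 0.96 [295.  228.4] [0.5662 0.0737 0.    ]
knob_grip scene 0.8 [305.4 229.7] [0.5482 0.015  0.084 ]
knob_grip top 0.57 [320.2 233.2] [0.5434 0.0157 0.084 ]
push_face scene 0.65 [323.2 260.6] [ 0.53   -0.0477  0.055 ]
push_face scene 0.47 [304.2 227.7] [0.5945 0.0622 0.055 ]
push_face top 0.67 [342.  236.9] [ 0.5374 -0.0426  0.055 ]
jaw_face scene 0.82 [287.  234.8] [0.5546 0.0688 0.05  ]
jaw_face scene 0.69 [278.  235.9] [0.5382 0.0765 0.05  ]
jaw_face top 0.67 [291.6 223.4] [0.5726 0.0848 0.05  ]
wood_block scene 0.9 [273.9 237.4] [0.5639 0.1162 0.022 ]
wood_block top 0.52 [282.  180.7] [0.6915 0.1086 0.022 ]
wood_block top 0.49 [274.3 225.4] [0.5712 0.129  0.022 ]
0.6
```

View pics/top0.png

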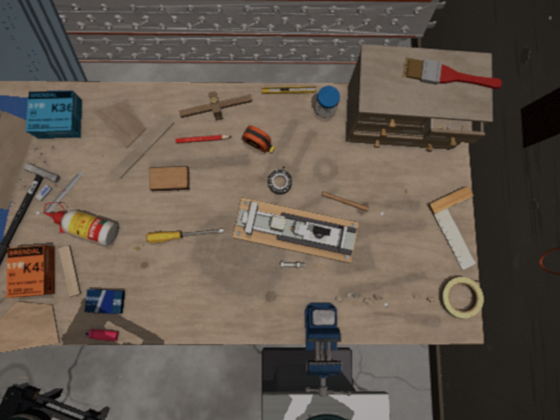

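View pics/scene0.png

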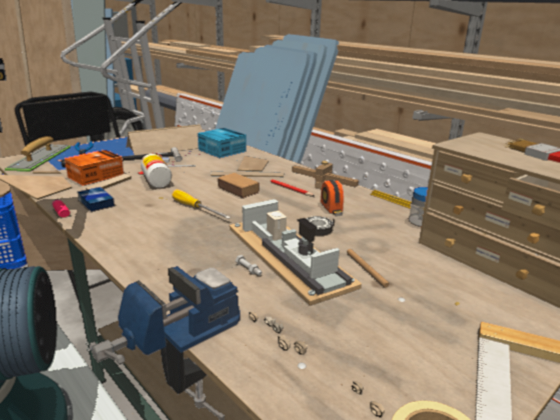

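Run:
```python
from h import *
i=cv2.imread("pics/top0.png")[170:290,220:400]
cv2.imwrite("pics/crop0.png",cv2.resize(i,None,fx=4.4,fy=4.4,interpolation=cv2.INTER_CUBIC))
```

```text
(no output)
```

View pics/crop0.png

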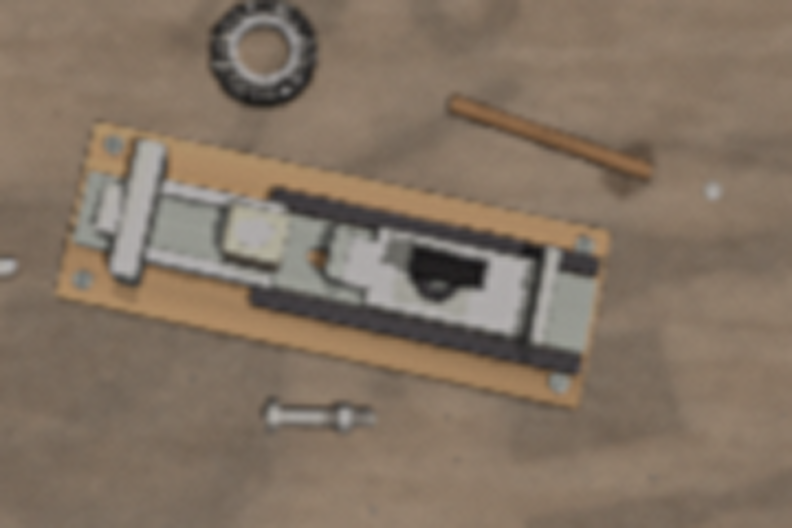

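The top view shows the jig with its fence on the left (about 248,215), the knob at about (321,232) and the push plate on the right (about 345,238). Next I fit the jig pose from the board corners.

Run:
```python
from h import *
from scipy.optimize import least_squares
C=np.array([(95,122),(608,232),(577,408),(58,295)])/4.4+[220,170]-.4
J=np.array([(.055,.16),(.055,-.16),(-.055,-.16),(-.055,.16)])
W=np.array([atz("top",c,.012)[:2] for c in C])
def T(p,j): c,s=np.cos(p[2]),np.sin(p[2]); return np.array(p[:2])+np.array(j)@np.array([[c,s],[-s,c]])
r=least_squares(lambda p:(T(p,J)-W).ravel(),[.56,.07,0])
p=r.x; print(p, r.fun.reshape(-1,2).round(4)); 
for j,z in(((0,-.06),.084),((0,-.124),.055),((0,.0045),.05),((0,.11),.068)):
  w=T(p,j); print(j,w.round(4),[proj(c,[*w,z]).round(1) for c in("scene","top")])
i=cv2.imread("pics/scene0.png")[190:310,220:370]
for j,z in [((0,-.06),.099),((0,-.124),.069)]+[(j,.012) for j in J]:
  q=proj("scene",[*T(p,j),z])-[220,190]
  i[int(round(q[1])),int(round(q[0]))]=(0,0,255)
i=cv2.resize(i,None,fx=5,fy=5,interpolation=cv2.INTER_NEAREST)
cv2.imwrite("pics/s1.png",i)
s=bot.read_state(); print(s["tool_pos"],s["ee_rot"],s["width"],s["t"])
```

```text
[ 0.56181069  0.07307659 -0.21219956] [[ 0.0012  0.0004]
 [ 0.0009 -0.0024]
 [-0.0011 -0.0011]
 [-0.001   0.003 ]]
(0, -0.06) [0.5492 0.0144] [array([306. , 229.7]), array([320.7, 230.9])]
(0, -0.124) [ 0.5357 -0.0481] [array([325.6, 259.6]), array([344.2, 237.6])]
(0, 0.0045) [0.5628 0.0775] [array([287., 232.]), array([294.5, 227.2])]
(0, 0.11) [0.585  0.1806] [array([261.4, 204.1]), array([253.8, 217.5])]
[0.18747307 0.51707211 0.20550441] [[-9.40116731e-01  3.40852653e-01  3.50096275e-05]
 [ 3.40852654e-01  9.40116729e-01  6.12493479e-05]
 [-1.20361338e-05  6.95146612e-05 -9.99999998e-01]] 1.0017705729539035 0.6
```

View pics/s1.png

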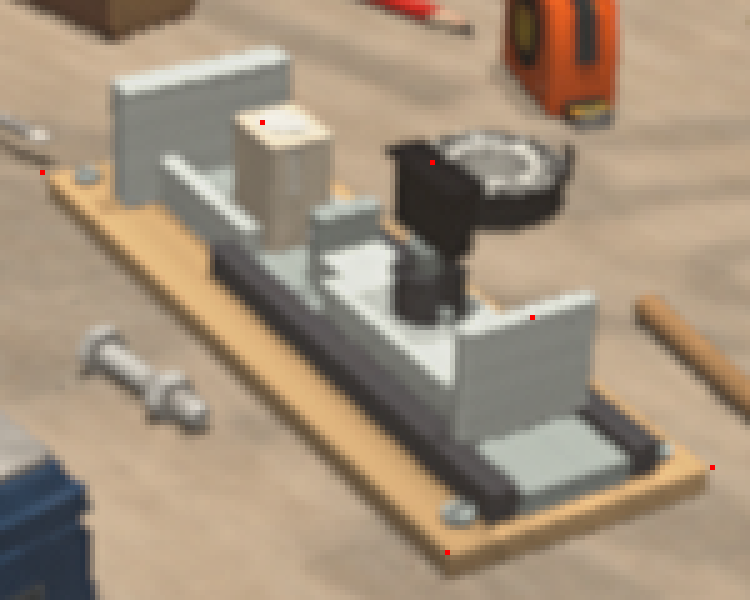

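```bash
python3 -m inch '[0.5,-0.7,0,0,0,-0.685,-1, 0.5,-0.7,0,0,0,-0.685,-1, 0.5,-0.7,0,0,0,-0.685,-1, 0.5,-0.7,0,0,0,-0.685,-1, 0.5,-0.7,0,0,0,-0.685,-0.5, 0.5,-0.7,0,0,0,-0.685,-0.5]' 20; python3 -m inch '[0.5,-0.7,0,0,0,-0.685,-0.5, 0.5,-0.7,0,0,0,-0.685,-0.3, 0.5,-0.7,0,0,0,-0.685,-0.2, 0.5,-0.7,0,0,0,-0.685,-0.2, 0.5,-0.7,0,0,0,-0.685,-0.2, 0.5,-0.7,0,0,0,-0.685,-0.2, 0,0,0,0,0,0,-0.2]'
```

```text
t: 1.35
tool_pos: [0.3682, 0.2637, 0.2058]
ee_rot: [[-0.481, 0.877, 0.001], [0.877, 0.481, 0.0], [-0.0, 0.001, -1.0]]
wrist_force: [1.1, -0.4, -0.4]
width: 0.828
gripper_force: 0.0
t: 2.22
tool_pos: [0.5486, 0.0102, 0.2046]
ee_rot: [[0.215, 0.977, -0.001], [0.977, -0.215, -0.001], [-0.001, -0.001, -1.0]]
wrist_force: [0.5, -0.4, 0.3]
width: 0.599
gripper_force: 0.0
```

```bash
python3 -m inch '[0,0.07,-0.58,0,0,0,-0.2, 0,0,-0.58,0,0,0,-0.2, 0,0,-0.58,0,0,0,-0.2, 0,0,-0.57,0,0,0,-0.2, 0,0,0,0,0,0,-0.2]'
python3 - <<'E'
from h import *
i=snapshot("scene")[150:270,230:390]
cv2.imwrite("pics/s2.png",cv2.resize(i,None,fx=5,fy=5,interpolation=cv2.INTER_CUBIC))
E
```

```text
t: 2.85
tool_pos: [0.5444, 0.0185, 0.0639]
ee_rot: [[0.208, 0.978, -0.007], [0.978, -0.208, 0.001], [-0.001, -0.007, -1.0]]
wrist_force: [-0.5, 0.5, 0.8]
width: 0.598
gripper_force: 0.0
```

View pics/s2.png

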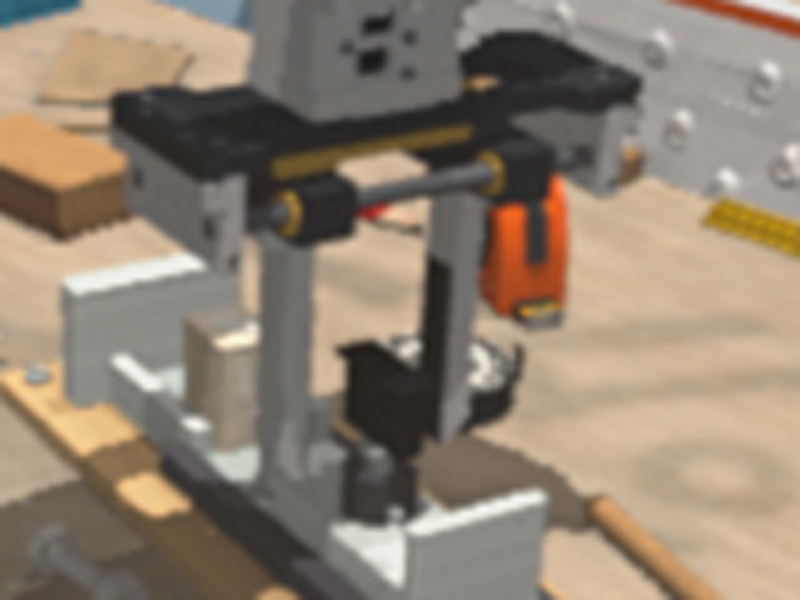

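The fingers straddle the knob (bar at about crop 385,400), with the hand slightly toward the robot. I correct by +4 mm in x and −4 mm in y, then close.

```bash
python3 -m inch '[0.07,-0.065,0.015,0,0,0,0.2, 0,0,0,0,0,0,0.5, 0,0,0,0,0,0,0.7]' 25; python3 -m inch '[0,0,0,0,0,0,1, 0,0,0,0,0,0,1, 0,0,0,0,0,0,1, 0,0,0,0,0,0,1]' 25
```

```text
t: 3.28
tool_pos: [0.5525, 0.0133, 0.0691]
ee_rot: [[0.21, 0.978, 0.002], [0.978, -0.21, -0.0], [0.0, 0.002, -1.0]]
wrist_force: [0.4, -0.6, -0.1]
width: 0.318
gripper_force: 0.0
t: 3.78
tool_pos: [0.5508, 0.0136, 0.0681]
ee_rot: [[0.21, 0.978, -0.002], [0.978, -0.21, 0.0], [-0.0, -0.002, -1.0]]
wrist_force: [-5.7, 0.3, 5.6]
width: 0.173
gripper_force: 25.2
```

The opening of 16.3 mm matches the 17 mm lip, not the 13 mm bar, so the pads sit too high. I reopen, lower 5 mm and regrip.

```bash
python3 -m inch '[0,0,0,0,0,0,0.3, 0,0,0,0,0,0,0.3, -0.01,0.01,-0.08,0,0,0,0.3, 0,0,0,0,0,0,0.3, 0,0,0,0,0,0,0.3, 0,0,0,0,0,0,0.3]' 25
```

```text
t: 4.53
tool_pos: [0.5512, 0.014, 0.063]
ee_rot: [[0.21, 0.978, 0.0], [0.978, -0.21, -0.0], [0.0, 0.0, -1.0]]
wrist_force: [0.5, 1.1, -0.5]
width: 0.349
gripper_force: 0.0
```

```bash
python3 -m inch '[0,0,0,0,0,0,1, 0,0,0,0,0,0,1, 0,0,0,0,0,0,1, 0,0,0,0,0,0,1, 0,0,0,0,0,0,1, 0,0,0,0,0,0,1]' 25
```

```text
t: 5.28
tool_pos: [0.5507, 0.0141, 0.0631]
ee_rot: [[0.21, 0.978, -0.001], [0.978, -0.21, 0.0], [-0.0, -0.001, -1.0]]
wrist_force: [-3.3, 0.2, 3.2]
width: 0.181
gripper_force: 25.0
```

```bash
python3 -m inch '[-0.015,0.005,0,0,0,0,1, 0,0,0.1,0,0,0,1, 0,0,0.1,0,0,0,1, 0,0,0,0,0,0,1, 0,0,0,0,0,0,1]' 40; python3 -m inch '[0,0,0.09,0,0,0,1, 0,0,0.09,0,0,0,1, 0,0,0,0,0,0,1, 0,0,0,0,0,0,1]' 40;  python3 - <<'E'
from h import *
i=snapshot("scene")[170:270,250:370]
cv2.imwrite("pics/s3.png",cv2.resize(i,None,fx=6,fy=6,interpolation=cv2.INTER_CUBIC))
E
```

```text
t: 5.9
tool_pos: [0.5505, 0.0141, 0.0749]
ee_rot: [[0.21, 0.978, 0.001], [0.978, -0.21, -0.0], [-0.0, 0.001, -1.0]]
wrist_force: [3.6, -0.7, -5.7]
width: 0.173
gripper_force: 40.0
t: 6.4
tool_pos: [0.5504, 0.0142, 0.0856]
ee_rot: [[0.21, 0.978, 0.001], [0.978, -0.21, -0.0], [-0.0, 0.001, -1.0]]
wrist_force: [4.9, -1.0, -9.7]
width: 0.174
gripper_force: 40.0
```

View pics/s3.png

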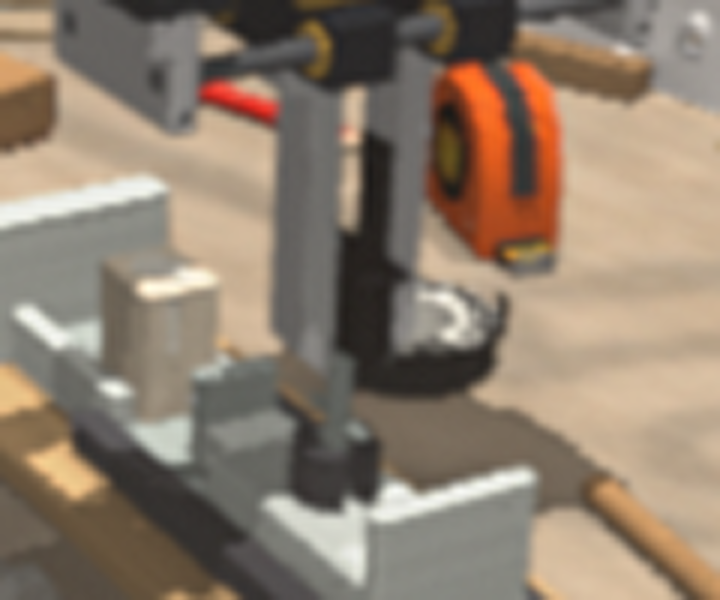

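The pin is up 22.5 mm and the load matches the spring. The picture shows the pin rod clear above the sleeve (about crop 340,390). Next I turn it counterclockwise.

```bash
python3 -m inch '[0,0,0,0,0,0.83,1, 0,0,0,0,0,0.83,1, 0,0,0,0,0,0.83,1, 0,0,0,0,0,0.83,1, 0,0,0,0,0,0,1]' 40; python3 -m inch '[0,0,0,0,0,0.83,1, 0,0,0,0,0,0.83,1, 0,0,0,0,0,0.83,1, 0,0,0,0,0,0.83,1, 0,0,0,0,0,0.83,1, 0,0,0,0,0,0,1, 0,0,0,0,0,0,1]' 40
```

```text
t: 7.08
tool_pos: [0.5503, 0.0143, 0.0856]
ee_rot: [[-0.358, 0.934, 0.0], [0.934, 0.358, 0.0], [0.0, 0.0, -1.0]]
wrist_force: [5.1, -1.9, -9.3]
width: 0.178
gripper_force: 40.0
t: 7.95
tool_pos: [0.5502, 0.0142, 0.0856]
ee_rot: [[-0.887, 0.463, -0.0], [0.463, 0.887, 0.0], [0.0, 0.0, -1.0]]
wrist_force: [5.5, -1.3, -9.1]
width: 0.175
gripper_force: 40.0
```

```bash
python3 -m inch '[0,0,-0.06,0,0,0,1, 0,0,-0.06,0,0,0,1, 0,0,0,0,0,0,1, 0,0,0,0,0,0,1]' 40; python3 -m inch '[0,0,-0.04,0,0,0,1, 0,0,0,0,0,0,1, 0,0,0,0,0,0,1]' 40; python3 -c "
from h import *
print(bot.read_state()['torque'])"
```

```text
t: 8.45
tool_pos: [0.5502, 0.0142, 0.0786]
ee_rot: [[-0.887, 0.461, 0.0], [0.461, 0.887, 0.0], [-0.0, 0.0, -1.0]]
wrist_force: [4.5, -1.2, -7.3]
width: 0.173
gripper_force: 40.0
t: 8.82
tool_pos: [0.5503, 0.0142, 0.0769]
ee_rot: [[-0.888, 0.461, 0.001], [0.461, 0.888, -0.0], [-0.001, 0.0, -1.0]]
wrist_force: [2.3, -1.3, -2.4]
width: 0.176
gripper_force: 40.0
[-0.23598173 -0.37997907 -0.11436832]
```

Contact occurs at lift ≈0.014 and the load drops off, so the pin is seated in the notch. I let go.

```bash
python3 -m inch '[0,0,0,0,0,0,0.2, 0,0,0,0,0,0,0.2, 0,0,0,0,0,0,0.2, 0,0,0,0,0,0,0.2, 0,0,0,0,0,0,0.2, 0,0,0,0,0,0,0.2]' 20; python3 -m inch '[0,0,0.6,0,0,0,0.2, 0,0,0.6,0,0,0,0.2, 0,0,0.6,0,0,0,0.2, 0,0,0,0,0,0,0.2]';  python3 - <<'E'
from h import *
i=snapshot("scene")[170:270,250:370]
cv2.imwrite("pics/s4.png",cv2.resize(i,None,fx=6,fy=6,interpolation=cv2.INTER_CUBIC))
E
```

```text
t: 9.57
tool_pos: [0.5501, 0.0143, 0.0762]
ee_rot: [[-0.888, 0.461, -0.0], [0.461, 0.888, 0.0], [0.0, 0.0, -1.0]]
wrist_force: [0.6, 0.0, 0.1]
width: 0.398
gripper_force: 0.0
t: 10.07
tool_pos: [0.5522, 0.0142, 0.1881]
ee_rot: [[-0.888, 0.461, 0.008], [0.461, 0.888, -0.0], [-0.007, 0.003, -1.0]]
wrist_force: [-0.4, 0.0, -0.1]
width: 0.402
gripper_force: 0.0
```

View pics/s4.png

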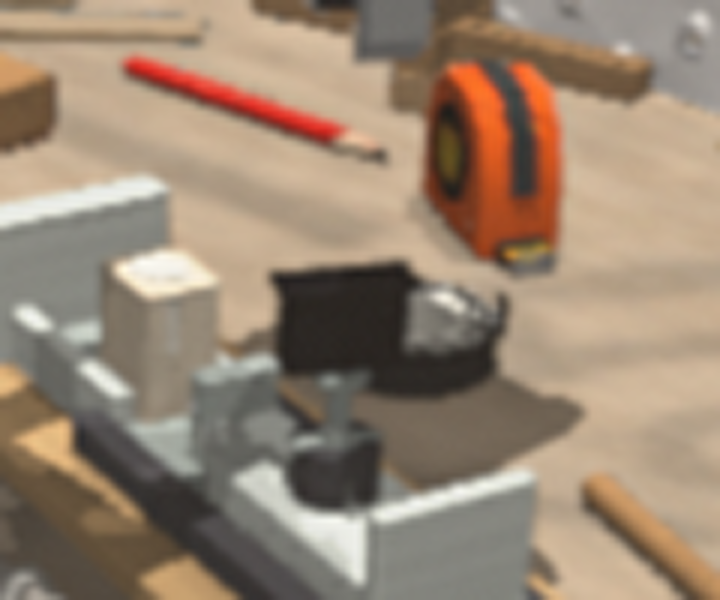

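The knob stands parked: the pin rod is visible above the sleeve (crop 340,400) and the bar is turned across the jig. Next I go behind the push plate with closed fingers.

```bash
python3 -m inch '[-0.046,-0.193,0,0,0,-0.93,1, -0.046,-0.193,0,0,0,-0.93,1, -0.046,-0.193,0,0,0,-0.93,1, -0.046,-0.193,0,0,0,-0.93,1, -0.046,-0.193,0,0,0,-0.93,1, -0.046,-0.193,0,0,0,-0.93,1, -0.046,-0.193,0,0,0,-0.93,1, -0.046,-0.193,0,0,0,-0.93,1]' 20; python3 -m inch '[0,0,0,0,0,0,1, 0,0,0,0,0,0,1, 0,0,0,0,0,0,1]'
```

```text
t: 11.12
tool_pos: [0.5268, -0.0785, 0.1815]
ee_rot: [[0.21, 0.978, -0.004], [0.978, -0.21, 0.001], [0.0, -0.004, -1.0]]
wrist_force: [0.1, 0.4, -0.4]
width: 0.006
gripper_force: 0.0
t: 11.5
tool_pos: [0.528, -0.0778, 0.1837]
ee_rot: [[0.203, 0.979, -0.001], [0.979, -0.203, 0.0], [0.0, -0.001, -1.0]]
wrist_force: [-0.1, 0.2, 0.7]
width: 0.001
gripper_force: 0.0
```

```bash
python3 -m inch '[0.033,-0.03,-0.578,0,0,0,1, 0,0,-0.578,0,0,0,1, 0,0,-0.578,0,0,0,1, 0,0,-0.578,0,0,0,1, 0,0,0,0,0,0,1, 0,0,0,0,0,0,1]' 20
```

```text
t: 12.25
tool_pos: [0.531, -0.0802, 0.0469]
ee_rot: [[0.204, 0.979, 0.002], [0.979, -0.204, -0.001], [-0.0, 0.002, -1.0]]
wrist_force: [0.1, -0.0, 0.4]
width: 0.002
gripper_force: 0.0
```

```bash
python3 -m inch '[0.035,0.163,0,0,0,0,1, 0.035,0.163,0,0,0,0,1, 0.035,0.163,0,0,0,0,1, 0.035,0.163,0,0,0,0,1, 0.035,0.163,0,0,0,0,1, 0.035,0.163,0,0,0,0,1, 0.035,0.163,0,0,0,0,1, 0,0,0,0,0,0,1]' 20; python3 -m inch '[0.018,0.082,0,0,0,0,1, 0.018,0.082,0,0,0,0,1, 0.018,0.082,0,0,0,0,1, 0,0,0,0,0,0,1, 0,0,0,0,0,0,1]'
```

```text
t: 13.25
tool_pos: [0.5444, -0.0102, 0.045]
ee_rot: [[0.204, 0.979, -0.001], [0.979, -0.204, 0.002], [0.001, -0.001, -1.0]]
wrist_force: [-0.3, -0.3, -0.3]
width: 0.005
gripper_force: 0.0
t: 13.88
tool_pos: [0.5485, 0.0035, 0.0457]
ee_rot: [[0.205, 0.979, 0.001], [0.979, -0.205, 0.001], [0.001, 0.001, -1.0]]
wrist_force: [1.0, 0.6, 0.3]
width: 0.006
gripper_force: 0.0
```

```bash
python3 -m inch '[0.018,0.082,0,0,0,0,1, 0.01,0.05,0,0,0,0,1, 0,0,0,0,0,0,1, 0,0,0,0,0,0,1]'
python3 - <<'E'
from h import *
i=snapshot("scene")[170:290,230:370]
cv2.imwrite("pics/s5.png",cv2.resize(i,None,fx=5,fy=5,interpolation=cv2.INTER_CUBIC))
E
```

```text
t: 14.38
tool_pos: [0.5498, 0.0113, 0.0456]
ee_rot: [[0.205, 0.979, 0.0], [0.979, -0.205, 0.001], [0.001, 0.0, -1.0]]
wrist_force: [-0.1, -0.6, -0.0]
width: 0.004
gripper_force: 0.2
```

View pics/s5.png

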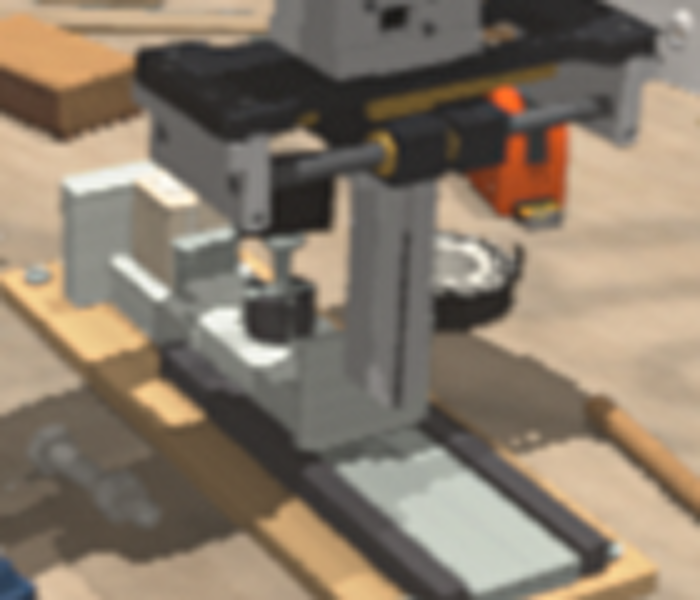

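The stop has moved with the block (crop 165,210) and is almost at the fence, and the pin is still parked (rod visible at crop 285,260). I keep pushing gently until the force rises.

```bash
python3 -m inch '[0.01,0.05,0,0,0,0,1, 0,0,0,0,0,0,1, 0,0,0,0,0,0,1]';  python3 -m inch '[0.01,0.04,0,0,0,0,1, 0,0,0,0,0,0,1, 0,0,0,0,0,0,1]'
```

```text
t: 14.8
tool_pos: [0.5499, 0.0123, 0.0455]
ee_rot: [[0.205, 0.979, -0.001], [0.979, -0.205, -0.003], [-0.003, -0.0, -1.0]]
wrist_force: [-1.2, -5.5, 1.5]
width: 0.006
gripper_force: 2.7
t: 15.18
tool_pos: [0.5498, 0.0123, 0.0455]
ee_rot: [[0.206, 0.979, -0.003], [0.979, -0.206, -0.008], [-0.008, -0.001, -1.0]]
wrist_force: [-3.7, -9.9, 2.7]
width: 0.008
gripper_force: 5.5
```

```bash
python3 -m inch '[-0.035,-0.163,0,0,0,0,1, -0.035,-0.163,0,0,0,0,1, 0,0,0.6,0,0,0,1, 0,0,0.6,0,0,0,1, 0,0,0.6,0,0,0,1, 0,0,0.6,0,0,0,1, 0,0,0,0,0,0,1, 0,0,0,0,0,0,1]' 20
python3 - <<'E'
from h import *
i=snapshot("scene"); t=snapshot("top")
for c in("scene","top"):
  for n,z in(("knob_grip",.098),("wood_block",.022),("push_face",.055)):
    for q in pinpoint(c,n)[:2]: print(c,n,round(q["conf"],2),atz(c,q["point"],z).round(4))
a=cv2.resize(i[170:290,230:370],None,fx=5,fy=5,interpolation=cv2.INTER_CUBIC)
cv2.imwrite("pics/s6.png",a)
E
```

```text
t: 16.18
tool_pos: [0.5462, -0.0031, 0.1883]
ee_rot: [[0.205, 0.979, -0.002], [0.979, -0.205, 0.001], [0.0, -0.002, -1.0]]
wrist_force: [0.1, -0.8, -0.6]
width: 0.006
gripper_force: 0.0
scene knob_grip 0.88 [0.5688 0.0911 0.098 ]
scene push_face 0.91 [0.5507 0.0187 0.055 ]
top knob_grip 0.45 [0.5569 0.0893 0.098 ]
top wood_block 0.45 [0.5823 0.1615 0.022 ]
top push_face 0.72 [0.5471 0.0268 0.055 ]
```

View pics/s6.png

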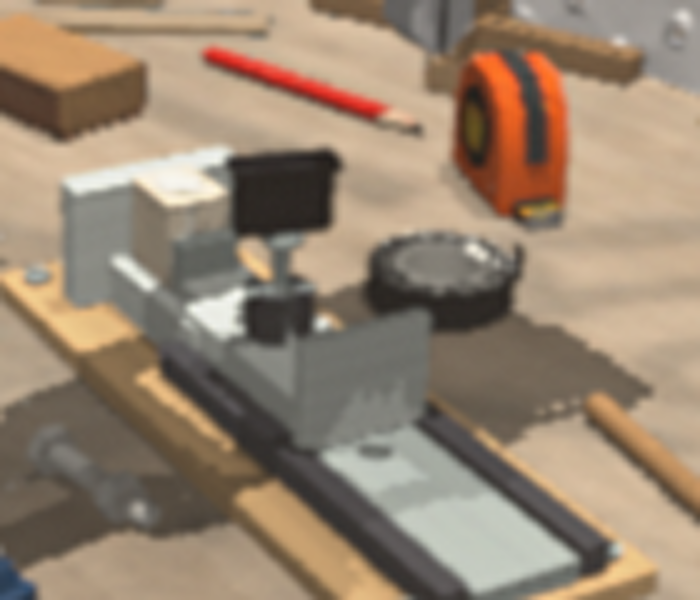

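The stop is home, the block sits at the fence (crop 185,210) and the pin is still parked. Back to the knob.

```bash
python3 -m inch '[0.039,0.181,0,0,0,0.93,0.2, 0.039,0.181,0,0,0,0.93,0.2, 0.039,0.181,0,0,0,0.93,0.2, 0.039,0.181,0,0,0,0.93,0.2, 0.039,0.181,0,0,0,0.93,0.2, 0.039,0.181,0,0,0,0.93,0.2, 0.039,0.181,0,0,0,0.93,0.2, 0.039,0.181,0,0,0,0.93,0.2]' 20; python3 -m inch '[0,0,0,0,0,0,0.2, 0,0,0,0,0,0,0.2]'
```

```text
t: 17.58
tool_pos: [0.5654, 0.0841, 0.1893]
ee_rot: [[-0.89, 0.456, -0.0], [0.456, 0.89, 0.0], [0.0, 0.0, -1.0]]
wrist_force: [0.5, -0.2, 0.2]
width: 0.402
gripper_force: 0.0
t: 17.82
tool_pos: [0.5653, 0.0834, 0.1894]
ee_rot: [[-0.887, 0.463, -0.0], [0.463, 0.887, -0.0], [0.0, -0.0, -1.0]]
wrist_force: [0.3, -0.3, -0.2]
width: 0.401
gripper_force: 0.0
```

```bash
python3 -m inch '[0,0.012,-0.468,0,0,0,0.2, 0,0,-0.468,0,0,0,0.2, 0,0,-0.468,0,0,0,0.2, 0,0,-0.468,0,0,0,0.2, 0,0,0,0,0,0,0.2, 0,0,0,0,0,0,0.2]' 20; python3 -m inch '[0,0,0,0,0,0,1, 0,0,0,0,0,0,1, 0,0,0,0,0,0,1, 0,0,0,0,0,0,1, 0,0,0,0,0,0,1, 0,0,0,0,0,0,1]' 25
```

```text
t: 18.58
tool_pos: [0.5661, 0.0842, 0.0784]
ee_rot: [[-0.887, 0.462, 0.002], [0.462, 0.887, 0.0], [-0.002, 0.001, -1.0]]
wrist_force: [0.1, 0.2, 0.5]
width: 0.402
gripper_force: 0.0
t: 19.32
tool_pos: [0.5659, 0.0841, 0.0782]
ee_rot: [[-0.888, 0.461, 0.001], [0.461, 0.888, -0.001], [-0.002, 0.0, -1.0]]
wrist_force: [-1.4, -2.1, 5.3]
width: 0.179
gripper_force: 25.0
```

```bash
python3 -m inch '[0,0,0,0,0,0,1, 0,0,0.075,0,0,0,1, 0,0,0.075,0,0,0,1, 0,0,0,0,0,0,1, 0,0,0,0,0,0,1]' 40; python3 -m inch '[0,0,0,0,0,-0.83,1, 0,0,0,0,0,-0.83,1, 0,0,0,0,0,-0.83,1, 0,0,0,0,0,-0.83,1, 0,0,0,0,0,0,1]' 40
```

```text
t: 19.95
tool_pos: [0.5656, 0.0841, 0.084]
ee_rot: [[-0.887, 0.461, -0.0], [0.461, 0.887, -0.0], [0.0, -0.001, -1.0]]
wrist_force: [6.1, -1.7, -9.2]
width: 0.174
gripper_force: 40.0
t: 20.58
tool_pos: [0.5655, 0.0841, 0.0839]
ee_rot: [[-0.49, 0.872, -0.001], [0.872, 0.49, -0.0], [0.0, -0.001, -1.0]]
wrist_force: [5.4, -2.1, -8.6]
width: 0.173
gripper_force: 40.0
```

```bash
python3 -m inch '[0,0,0.04,0,0,-0.83,1, 0,0,0,0,0,-0.83,1, 0,0,0,0,0,-0.83,1, 0,0,0,0,0,-0.83,1, 0,0,0,0,0,-0.83,1, 0,0,0,0,0,0,1, 0,0,0,0,0,0,1]' 40
python3 - <<'E'
from h import *
i=snapshot("scene")[170:270,230:350]
cv2.imwrite("pics/s7.png",cv2.resize(i,None,fx=6,fy=6,interpolation=cv2.INTER_CUBIC))
print(bot.read_state()["torque"])
E
```

```text
t: 21.45
tool_pos: [0.5654, 0.084, 0.0862]
ee_rot: [[0.211, 0.978, -0.001], [0.978, -0.211, -0.001], [-0.001, -0.001, -1.0]]
wrist_force: [5.9, -2.1, -9.4]
width: 0.175
gripper_force: 40.0
[-0.406744   -1.00060449 -0.0707131 ]
```

View pics/s7.png

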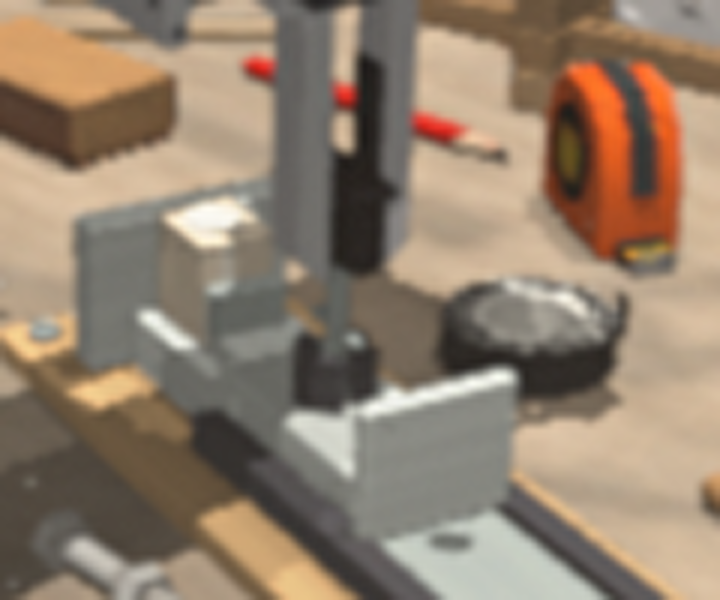

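The knob is turned back in line with the jig. I guide it down.

```bash
python3 -m inch '[0,0,-0.09,0,0,0,1, 0,0,-0.09,0,0,0,1, 0,0,-0.09,0,0,0,1, 0,0,-0.07,0,0,0,1, 0,0,0,0,0,0,1, 0,0,0,0,0,0,1]' 40
```

```text
t: 22.25
tool_pos: [0.5654, 0.0841, 0.0679]
ee_rot: [[0.21, 0.978, 0.0], [0.978, -0.21, -0.001], [-0.001, 0.0, -1.0]]
wrist_force: [4.6, -3.5, -6.4]
width: 0.175
gripper_force: 40.0
```

```bash
python3 -m inch '[0,0,-0.04,0,0,0,1, 0,0,-0.03,0,0,0,1, 0,0,0,0,0,0,1, 0,0,0,0,0,0,1]' 40;  python3 -m inch '[0,0,0,0,0,0,0.2, 0,0,0,0,0,0,0.2, 0,0,0,0,0,0,0.2, 0,0,0,0,0,0,0.2, 0,0,0,0,0,0,0.2]' 20; python3 -m inch '[0,0,0.6,0,0,0,0.2, 0,0,0.6,0,0,0,0.2, 0,0,0.6,0,0,0,0.2, 0,0,0,0,0,0,0.2, 0,0,0,0,0,0,0.2]'
python3 - <<'E'
from h import *
i=snapshot("scene")[170:270,230:350]
cv2.imwrite("pics/s8.png",cv2.resize(i,None,fx=6,fy=6,interpolation=cv2.INTER_CUBIC))
print(pinpoint("scene","knob_grip")[:1], [proj("scene",[.5652,.084,z]) for z in(.084,.094)])
E
```

```text
t: 22.75
tool_pos: [0.5656, 0.0841, 0.0646]
ee_rot: [[0.21, 0.978, 0.001], [0.978, -0.21, -0.001], [-0.0, 0.001, -1.0]]
wrist_force: [1.5, -5.8, 0.0]
width: 0.172
gripper_force: 40.0
t: 23.38
tool_pos: [0.5653, 0.0846, 0.0639]
ee_rot: [[0.21, 0.978, -0.0], [0.978, -0.21, 0.0], [0.0, -0.0, -1.0]]
wrist_force: [0.8, -0.3, -0.5]
width: 0.402
gripper_force: 0.0
t: 24.0
tool_pos: [0.5649, 0.0844, 0.1708]
ee_rot: [[0.21, 0.978, -0.002], [0.978, -0.21, -0.0], [-0.0, -0.002, -1.0]]
wrist_force: [-0.1, -0.1, -0.5]
width: 0.4
gripper_force: 0.0
[{'point': [287.5, 213.9], 'conf': 0.65}] [array([286.13359685, 214.68488514]), array([286.28760895, 209.95640392])]
```

View pics/s8.png

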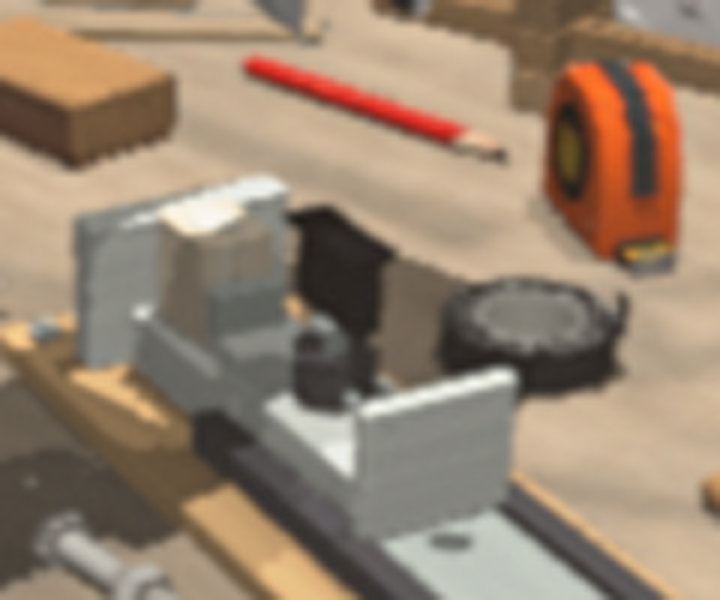

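The pin is fully down: the knob sits just above the sleeve and lines up with the jig, at row 213.9 against 214.7 predicted for pin down. The block is upright at the fence and nothing else has moved.

```bash
python3 -c "
from cell import bot
print(bot.job_done())"
```

```text
the job is handed in; nothing more can be done
None
```

The jig is closed: the stop is home with the block upright against the fence, the pin is down in the third hole with the knob turned back, and the job was handed in at about 24 s; no verdict came back, so this rests on the last picture and force readings.

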